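# Load the vacuum impregnation unit and zero its peak pointer

## Task

Make the vacuum unit ready for its next run: lower the round mould rack gently into the open chamber to stand flat on its floor, then swing the lid shut over it and press it down until it sits fully home. Turn the wing knob on the gauge back until the peak pointer rests at its zero stop. Leave the valve lever shut and the other things on the bench where they are.

Things in the scene. Friction and masses are not known exactly. Their poses are not given: they have to be found in the camera images.
- mould_rack: Loose mould rack, about 0.3 kg: a round steel plate 90 mm across and 5 mm thick carrying four white mould cups (29 mm across, tops 31 mm above the underside), with a thin stem in the middle and on it a flat upright steel grip tab, 36 mm along the rack's x, 12 mm thick along its y, from 46 to 82 mm above the underside. Origin: centre of the underside; z up.
- vac_unit: Fixed white vacuum unit, 270 mm deep (x), 440 mm wide (y): an open round chamber with a lid on its left half, a wedge-shaped console 200 mm wide on its right half. Origin: under its middle, on the bench; x points away from the robot, y to the left, z up. The console's panel faces the robot and slopes up at 35 degrees from 45 mm (front) to 199 mm (rear edge) above the bench.
- chamber_floor (a point): Centre of the inner floor of the chamber, an open aluminium pot: 132 mm inside diameter, 148 mm outside, rim 86 mm above this point (the floor is 36 mm above the bench). Axes as vac_unit.
- lid (a joint): Angle of the chamber's lid (rad): 0 fully shut and home, 1.57 standing upright, 1.75 its open stop; it starts at 1.5 to 1.7, its tab up to 345 mm above the bench. The hinge is stiff (friction 0.5 N m, lid 0.35 kg): the lid stays wherever it is left, so if not pushed fully down it stays proud.
- lid_hinge (a point): Point on the lid's hinge line, behind the chamber (88 mm from the chamber's axis). The lid turns about this y axis. Frame of the lid: y along the hinge line (as the unit's y), -x towards the tab, z out of the lid's upper face. A steel strap lies on the lid's face up to 63 mm from the hinge; beyond it the face is bare and can be pressed.
- lid_tab (a point): Grip point in the black tab at the lid's free edge: 192 mm along -x and 7 mm along z from the hinge point, same axes. The lid is a clear disc 160 mm across, 12 mm thick, upper face 5 mm above this point when shut; the tab lies in its plane, 164 to 212 mm from the hinge, 32 mm wide along y, 14 mm thick. Pinched across its width, it turns between the fingers as the lid swings.
- peak_pointer (a joint): Angle of the gauge's peak pointer and its reset knob (rad): 0 at the zero stop (pointer to the lower left of the dial), growing clockwise as seen from the robot, facing the dial. It starts at 0.7 to 1.4. Light friction (0.05 N m): it stays where left. To zero it, turn the knob counter-clockwise by this angle.
- knob_grip (a point): Grip point of the gauge's black wing knob, on its axis, 28 mm above the gauge's window, 12 mm below the knob's top. Frame of the knob: z out of the panel (35 degrees from vertical, leaning to the robot), x along the wing, the way the pointer points. The wing is 44 mm long in x, 13 mm thick in y, 34 mm high on a disc 34 mm across. The gauge is 126 mm across and 30 mm proud of the panel.
- valve (a joint): Angle of the valve's lever (rad), on the panel below the gauge: about 0 shut, pointing to the right (the unit's -y) across the panel, 1.571 open, pointing down it. To be left shut. The lever is 75 mm long, its pivot 111 mm below the knob's axis along the slope; at its end a finger post of 18 mm diameter stands 71 mm out of the panel. It moves easily (0.12 N m).
- slide_rack: Bystander: loose rectangular white slide rack with glass slides, 85 x 100 x 46 mm high. Origin: centre of the underside.
- wash_bottle: Bystander: loose white wash bottle with a bent spout, 64 mm across, about 200 mm high. Origin: centre of the underside.
- well_plate: Bystander: loose clear 12-well plate, 85 x 127 x 18 mm high. Origin: centre of the underside.
- dish_stack: Bystander: loose stack of three 60 mm culture dishes, 44 mm high. Origin: centre of the underside.
- resin_bottle: Bystander: loose amber jar, 68 mm across, 130 mm high. Origin: centre of the underside.
- beaker: Bystander: loose glass beaker, 72 mm across the rim, 85 mm high. Origin: centre of the underside.
Mind the look-alikes: they are no part of the job. Leave any purple, red or yellow look-alike of the mould_rack alone.

How it is judged:
On the way, in this order (a step that is already met when the one before it is completed fails the run):
1. the mould rack stands flat on the chamber's floor, let go (horizontal distance between mould_rack and chamber_floor below 0.035 m and z of mould_rack in the frame of chamber_floor below 0.006 m and angle between mould_rack's own z axis and vertical below 0.1 rad and contact force between the fingers and mould_rack below 0.1 N), for 0.2 s.
2. the lid is fully home and the peak pointer is at its zero stop (in either order) (value of joint lid below 0.02 rad and value of joint peak_pointer below 0.06 rad), for 0.2 s.
At the end, for the whole second after the job is handed in: The mould rack stands on the chamber's floor (within 6 mm of it, tilted under 0.1 rad, within 35 mm of the centre) at rest, the lid is shut within 0.02 rad, the peak pointer is within 0.06 rad of its zero stop, and the valve lever is still shut (below 0.35 rad) (all of step 2 and horizontal distance between mould_rack and chamber_floor below 0.035 m and z of mould_rack in the frame of chamber_floor below 0.006 m and angle between mould_rack's own z axis and vertical below 0.1 rad and linear speed of mould_rack below 0.02 m/s and value of joint valve below 0.35 rad); the robot touches nothing.
It fails at once if the valve lever is pushed open (beyond 0.5 rad) (value of joint valve above 0.5 rad).
It fails at once if the mould rack is dropped into the chamber (faster than 0.5 m/s in it) (horizontal distance between mould_rack and chamber_floor below 0.06 m and z of mould_rack in the frame of chamber_floor below 0.08 m and linear speed of mould_rack above 0.5 m/s).
It fails at once if the mould rack is tipped over (angle between mould_rack's own z axis and vertical above 0.6 rad).
It fails at once if another thing on the bench is shifted more than 30 mm or knocked over (distance of any of slide_rack, wash_bottle, well_plate, dish_stack, resin_bottle, beaker from where it was at the start of the episode above 0.03 m or angle between any of wash_bottle, resin_bottle, beaker's own z axis and vertical above 0.5 rad).
It also fails if it takes over 72 s, if anything falls off the work surface, if the arm or the gripper's body presses on something with over 40 N, if the wrist force passes 120 N, or if a joint passes its speed limit or range.

## Robot

A 6-joint arm with a two-finger parallel gripper is mounted at the origin on the work surface. World frame = base frame: x ahead of the robot, y to its left, z up, the work surface at z = 0. Lengths are in m, angles in rad, forces in N, time in s.
With the tool pointing down it reaches from about 0.375 to 0.9 m from the base axis. Payload 3.1 kg.
Tool frame: the origin (TCP) lies between the finger pads; the fingertips stand 19 mm ahead of it and the grasp point (between the pads) is the TCP; z points along the fingers, y is the line along which they close (so a half turn about z gives the same grasp; the last joint's range is limited). The gripper opens to 87 mm and grips with 3 to 60 N. Pads are 19 mm wide; open, the fingers measure 117 mm over their backs; the gripper's body (75 mm by 190 mm) begins 51 mm behind the grasp point.
Start: joints at [-1.468, 0.527, 1.433, -0, 1.181, -0.178], TCP at [0.174, -0.6, 0.211] pointing down, gripper open.
Joint ranges: [-3.08, 3.08], [-0.75, 2.2], [0.22, 2.44], [-1.43, 4.57], [0, 2.65], [-2.85, 2.85]. Speed limits (rad/s): [2.79, 2.79, 3.14, 3.14, 3.14, 3.14].

## Interface

Orientations are given as a unit quaternion [x, y, z, w].
In Python, from rig import telemetry, viewer, hand_in gives the robot as it stands. The module is installed in compiled form; this text tells all that it offers.
- The arm moves only by the shell command python3 -m creep 'ROWS' [FORCE]. ROWS is JSON, a list of rows, each an object with "translation": the shift along the tool's x, y, z in mm, a list of three; "roll": the turn about the tool's z in degrees; "gripper": the finger opening in mm, from 0 to 87. In form: [{"translation": [tx, ty, tz], "roll": roll, "gripper": gripper}, ...]. A call has 1 to 5 rows; each row is the pose to reach, as a shift and turn from the pose commanded when the call began, along the tool's axes at that moment; what a row does not reach only later rows make up. A row lasts 1/12 s, in which the tool goes at most 41.7 mm and 7.16 degrees, less where a joint would pass 70% of its speed; a pose out of reach is approached as far as the arm can. A call with a gripper value outside its range is refused whole. The fingers move at their own pace and stop on an object; FORCE is the grip in N (left out, the last holds). Time passes only in rows, so rows that repeat a pose let the fingers close. It gives the time, the measured TCP pose, the force, the opening and the grip force at its end, in the units of the state.
- telemetry.get_obs(): the state, without advancing time (a new reading comes with each control period).
- viewer.camera(name): name is "side" or "top"; returns the picture (400x640x3 uint8, blue, green, red); there is no depth.
- viewer.camera_info(name): a dict with "intrinsics" (3x3 intrinsics, pixels), "rvec" (rotation vector, rad) and "tvec" (3), from world to camera coordinates, as OpenCV has them. Camera axes: x right, y down, z forward; pixel columns grow to the right and rows downward; lengths in m; the calibration is good to about 2 mm. A picture is of the moment at which its call begins. camera_info takes no time and is no camera call.
- hand_in(): hands the job in; it is judged then, once.
Trained networks look in the newest picture that a camera, given by its name, has taken for a name from the list of things; names that differ only in an ending like _2 or _b are one class to them, and where a whole thing is asked for, a point or a joint stands for the part that bears it (a point fixed in the world has none). Each returns a list of dicts, best first, with "p" (0 to 1); they miss things now and then, are a little off and sometimes report something else, mostly with a low value. They report only what shows in the picture. A call takes as long as a camera call. They do not tell look-alikes from the thing itself.
- viewer.recognise(camera, thing): "bbox" ([left, top, width, height] in pixels, round what is visible of it).
The state is a dict: "time": time; "q": joint angles; "joint_velocities": joint speeds; "joint_torque": joint torques, N m; "position": TCP position; "tool_rot": TCP orientation; "ft_force": force on the tool from outside, world axes, zero at the start; "moment": the same for the moment, N m; "grip_width": finger opening in m; "grip_force": force on a finger pad.
Only numpy, scipy, OpenCV 4.12 (cv2) and the standard library are available. Lean on these libraries where they do the work, as an engineer would, in place of code of your own. Each camera call takes 0.05 s, during which the arm holds its last target. There are 200 camera calls.

## Working session

There is one attempt and no reset: what is moved stays moved. The work goes in short steps, Python scripts to look and compute and a shell command to move; the robot and the scene stay as the last step left them, time stands still between calls to the robot, and variables do not carry over. Pictures are saved under pics/ and viewed, at most 10 in all, crops included, and the job is handed in when it is done.

```bash
mkdir -p pics; ls
python3 - <<'E'
from rig import telemetry, viewer
import cv2
for n in("side","top"):
    im=viewer.camera(n); cv2.imwrite(f"pics/{n}0.png",im)
    i=viewer.camera_info(n); print(n,i)
    for t in("mould_rack","lid_tab","knob_grip","valve","vac_unit","lid"):
        print(t,[(d['bbox'],round(d['p'],2)) for d in viewer.recognise(n,t)][:4])
print(telemetry.get_obs())
E
```

```text
pics
side {'intrinsics': array([[503.58571275,   0.        , 317.45114189],
       [  0.        , 503.58571275, 206.06617341],
       [  0.        ,   0.        ,   1.        ]]), 'rvec': array([ 2.28867309, -0.22010197,  0.12313293]), 'tvec': array([-0.46708018,  0.17588803,  1.90422952])}
mould_rack [([313.2, 141.0, 17.5, 26.3], 0.67), ([263.5, 160.2, 16.0, 23.2], 0.61), ([282.8, 145.8, 16.6, 21.2], 0.57), ([296.5, 162.1, 21.4, 23.8], 0.52)]
lid_tab [([352.3, 139.6, 16.5, 50.7], 0.62)]
knob_grip [([330.0, 232.3, 5.9, 18.8], 0.74), ([353.2, 209.1, 8.0, 9.7], 0.54), ([340.9, 288.5, 27.6, 36.9], 0.19)]
valve [([327.0, 233.0, 9.6, 17.3], 0.41), ([294.5, 140.5, 98.2, 132.6], 0.37)]
vac_unit [([294.6, 139.8, 97.4, 136.2], 0.77)]
lid [([350.0, 138.8, 16.3, 52.6], 0.87)]
top {'intrinsics': array([[429.99339321,   0.        , 325.0656684 ],
       [  0.        , 429.99339321, 191.94298386],
       [  0.        ,   0.        ,   1.        ]]), 'rvec': array([ 2.17803104, -2.13553895,  0.153335  ]), 'tvec': array([-0.0157896 ,  0.48573106,  1.49919521])}
mould_rack [([209.5, 172.5, 28.3, 24.9
[... 312 characters left out ...]
e': 0.7, 'q': array([-1.46753050e+00,  5.27486178e-01,  1.43268632e+00, -1.11781669e-05,
        1.18140828e+00, -1.78497784e-01]), 'joint_velocities': array([-0.00172216,  0.00046312,  0.00036079, -0.00067102,  0.00017166,
       -0.00130086]), 'joint_torque': array([-2.43993954e-04, -4.39862931e+01, -1.76947832e+01,  6.35207165e-02,
        5.04043163e-02, -5.64700670e-06]), 'position': array([ 0.17380595, -0.60032888,  0.21056126]), 'tool_rot': array([ 9.90092264e-01,  1.40418337e-01, -5.39033509e-06,  5.73870390e-06]), 'ft_force': array([ 0.63473529, -0.34894145,  0.21365566]), 'moment': array([ 0.02518283, -0.03212536, -0.01270015]), 'grip_force': 0.0, 'grip_width': 0.08710585488708028}
```

Run:
```python
import cv2
t=cv2.imread("pics/top0.png");s=cv2.imread("pics/side0.png")
cv2.imwrite("pics/topc.png",cv2.resize(t[90:290,140:407],None,fx=3,fy=3,interpolation=cv2.INTER_CUBIC))
cv2.imwrite("pics/sidec.png",cv2.resize(s[130:330,230:430],None,fx=3,fy=3,interpolation=cv2.INTER_CUBIC))
```

```text
(no output)
```

View pics/topc.png

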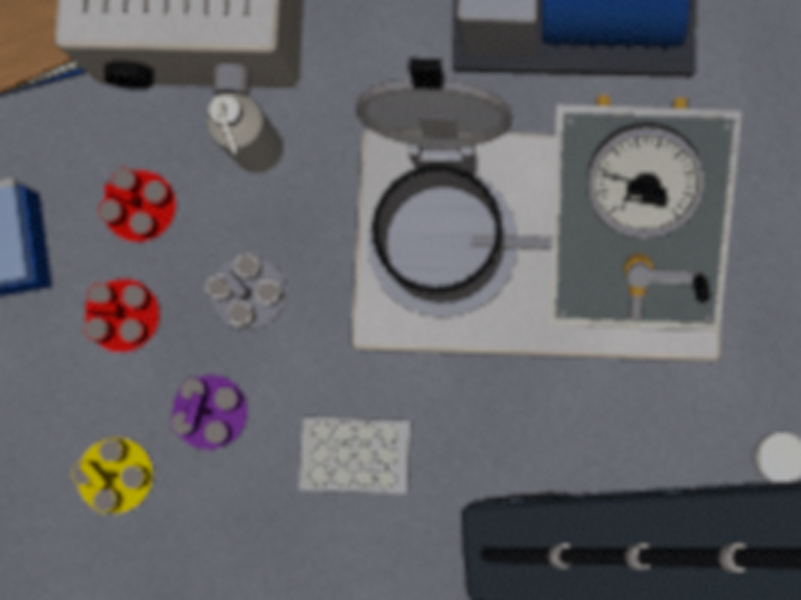

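View pics/sidec.png

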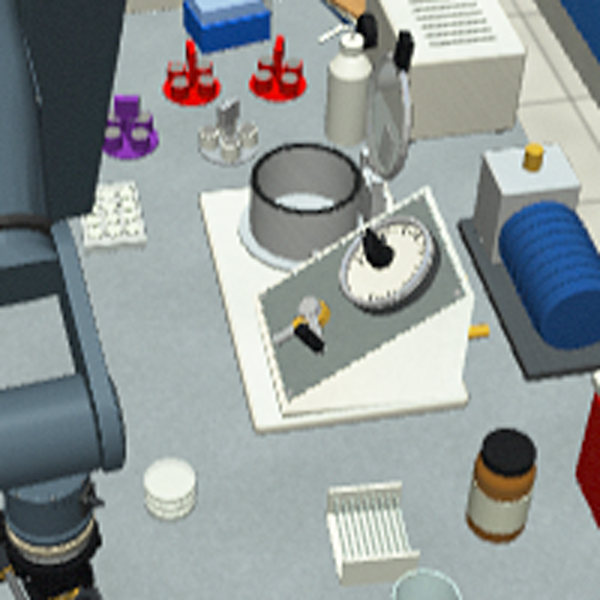

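```bash
cat > h.py <<'E'
import numpy as np, cv2
from scipy.spatial.transform import Rotation as R
from rig import telemetry, viewer
C={n:viewer.camera_info(n) for n in("side","top")}
def ray(n,p):
    c=C[n];Rm=cv2.Rodrigues(c['rvec'])[0];o=-Rm.T@c['tvec']
    return o,Rm.T@np.linalg.inv(c['intrinsics'])@np.array([p[0],p[1],1.])
def atz(n,p,z):
    o,d=ray(n,p);return (o+d*(z-o[2])/d[2]).round(4)
def tri(pt,ps):
    A=[];b=[]
    for n,p in(("top",pt),("side",ps)):
        o,d=ray(n,p);d=d/np.linalg.norm(d);P=np.eye(3)-np.outer(d,d);A.append(P);b.append(P@o)
    x,*_=np.linalg.lstsq(np.vstack(A),np.hstack(b),rcond=None);return x.round(4)
def proj(n,X):
    c=C[n];return cv2.projectPoints(np.array(X,float).reshape(-1,3),c['rvec'],c['tvec'],c['intrinsics'],None)[0].reshape(-1,2)
def to(X,yaw=None):
    "tool-frame mm shift (and roll deg to make tool x point at world yaw deg, mod 180)"
    o=telemetry.get_obs();r=R.from_quat(o['tool_rot']);s=r.inv().apply(np.array(X)-o['position'])*1000
    x=r.as_matrix()[:,0];cur=np.degrees(np.arctan2(x[1],x[0]))
    a=None if yaw is None else (-(yaw-cur)+90)%180-90
    print('shift',s.round(1),'yaw',round(cur,1),'roll',a,'q6',o['q'][5].round(2))
E
python3 - <<'E'
from h import *
T=lambda a,b:(140+a/3-.33,90+b/3-.33); S=lambda a,b:(230+a/3-.33,130+b/3-.33)
for k,a,b in(("rim",(437,232),(307,178)),("knob",(648,183),(377,247)),("dial",(646,181),(388,265)),("tab",(426,73),(403,48)),("post",(702,289),(310,338)),("pivot",(638,274),(312,310)),("rackc",(242,289),(228,141)),("RL",(557,107),(428,190)),("RR",(740,112),(468,292)),("FL",(556,318),(262,293)),("FR",(715,325),(287,402)),("BFL",(354,348),(202,195)),("BFR",(718,358),(257,428)),("slide",(355,455),(115,215))):
    print(k,tri(T(*a),S(*b)))
print("rimz",atz("top",T(437,232),.122),atz("side",S(307,178),.122))
for z,p in((.199,(557,107)),(.199,(740,112)),(.045,(556,318)),(.045,(715,325))):print(atz("top",T(*p),z))
for p in((218,288),(246,264),(267,291),(238,314)):print("cup",atz("top",T(*p),.031))
t=cv2.imread("pics/top0.png");s=cv2.imread("pics/side0.png")
rs=lambda i,x,y,w,h,W,H:cv2.resize(i[y:y+h,x:x+w],(W,H),interpolation=cv2.INTER_CUBIC)
a=np.hstack([rs(t,200,165,40,30,400,300),rs(s,290,155,40,30,400,300)])
b=np.hstack([rs(t,325,125,60,45,400,300),rs(s,325,190,60,45,400,300)])
cv2.imwrite("pics/c2.png",np.vstack([a,b]))
E
```

```text
rim [0.5578 0.1298 0.1237]
knob [ 0.5946 -0.1001  0.2011]
dial [ 0.6073 -0.1007  0.1695]
tab [0.6765 0.1288 0.3194]
post [ 0.4961 -0.1673  0.1316]
pivot [ 0.5155 -0.0977  0.1067]
rackc [0.5008 0.3733 0.0062]
RL [ 0.6825 -0.0017  0.1936]
RR [ 0.675  -0.198   0.2056]
FL [ 0.4711 -0.0062  0.0561]
FR [ 0.4655 -0.1923  0.0534]
BFL [0.4338 0.232  0.0278]
BFR [ 0.4289 -0.1999  0.023 ]
slide [0.3089 0.2279 0.0135]
rimz [0.5561 0.1301 0.122 ] [0.5604 0.132  0.122 ]
[ 0.6812 -0.0016  0.199 ]
[ 0.68   -0.1994  0.199 ]
[ 0.471  -0.0062  0.045 ]
[ 0.4665 -0.1934  0.045 ]
cup [0.5005 0.3957 0.031 ]
cup [0.53  0.364 0.031]
cup [0.4981 0.3375 0.031 ]
cup [0.4699 0.3704 0.031 ]
```

View pics/c2.png

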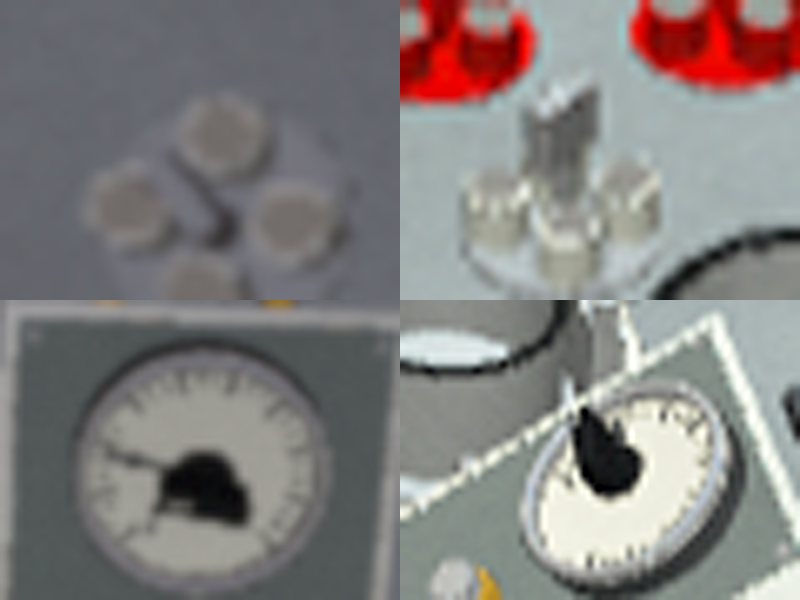

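The picture shows five look-alikes. In the top image they are red (186,158), red (181,195), purple (210,227), yellow (178,248) and grey steel (221,186). The steel one fits the description, with a grey plate, white cups and a steel tab, and the enlarged crop confirms it. Its tab runs at about 41° world yaw. The lid leans back slightly, and the knob pointer points left (about 10 o'clock). Moving there now.

```bash
python3 -m creep '[{"translation":[0,0,-40],"roll":0,"gripper":87},{"translation":[0,0,-80],"roll":0,"gripper":87},{"translation":[0,0,-90],"roll":0,"gripper":87}]'
python3 -m creep '[{"translation":[31,-27,0],"roll":0,"gripper":87},{"translation":[62,-54,0],"roll":0,"gripper":87},{"translation":[93,-81,0],"roll":0,"gripper":87},{"translation":[124,-108,0],"roll":0,"gripper":87},{"translation":[157,-137,0],"roll":0,"gripper":87}]'
python3 -m creep '[{"translation":[31,-27,0],"roll":0,"gripper":87},{"translation":[62,-54,0],"roll":0,"gripper":87},{"translation":[93,-81,0],"roll":0,"gripper":87},{"translation":[124,-108,0],"roll":0,"gripper":87},{"translation":[157,-137,0],"roll":0,"gripper":87}]'
python3 -m creep '[{"translation":[16,-32,0],"roll":0,"gripper":87},{"translation":[32,-64,0],"roll":0,"gripper":87},{"translation":[48,-96,0],"roll":0,"gripper":87},{"translation":[64,-128,0],"roll":0,"gripper":87},{"translation":[77,-160,0],"roll":0,"gripper":87}]'
python3 -m creep '[{"translation":[16,-32,0],"roll":0,"gripper":87},{"translation":[32,-64,0],"roll":0,"gripper":87},{"translation":[48,-96,0],"roll":0,"gripper":87},{"translation":[64,-128,0],"roll":0,"gripper":87},{"translation":[77,-160,0],"roll":0,"gripper":87}]'
python3 -m creep '[{"translation":[11,-25,0],"roll":-5,"gripper":87},{"translation":[22,-50,0],"roll":-10,"gripper":87},{"translation":[33,-75,0],"roll":-15,"gripper":87},{"translation":[44,-100,0],"roll":-20,"gripper":87},{"translation":[56,-123,0],"roll":-25,"gripper":87}]'
python3 - <<'E'
from h import *
to([.4996,.3669,.2],41)
print(proj("top",[.4996,.3669,.08]),proj("side",[.4996,.3669,.08]))
E
```

```text
time: 0.95
position: [0.1743, -0.6037, 0.3073]
tool_rot: [0.99, 0.14, -0.0, 0.006]
ft_force: [-0.1, -0.8, 0.4]
grip_width: 0.0873
grip_force: 0.0
time: 1.37
position: [0.2859, -0.4254, 0.3006]
tool_rot: [0.99, 0.14, 0.0, 0.0]
ft_force: [1.2, -1.2, 0.2]
grip_width: 0.087
grip_force: 0.0
time: 1.78
position: [0.3975, -0.2519, 0.3008]
tool_rot: [0.99, 0.14, 0.0, 0.0]
ft_force: [1.2, -0.1, 0.2]
grip_width: 0.0867
grip_force: 0.0
time: 2.2
position: [0.4267, -0.0768, 0.3008]
tool_rot: [0.99, 0.14, 0.001, 0.0]
ft_force: [0.5, 0.3, 0.5]
grip_width: 0.0869
grip_force: 0.0
time: 2.62
position: [0.4562, 0.0985, 0.3008]
tool_rot: [0.99, 0.141, 0.001, 0.0]
ft_force: [0.4, 0.2, -1.3]
grip_width: 0.0875
grip_force: 0.0
time: 3.03
position: [0.475, 0.2319, 0.3006]
tool_rot: [0.935, 0.354, 0.0, -0.0]
ft_force: [1.2, -0.3, -0.8]
grip_width: 0.087
grip_force: 0.0
shift [107.8 -84.9 100.7] yaw 41.4 roll 0.4293978547136703 q6 1.09
[[217.14368214 184.00642911]] [[306.27026262 164.20259535]]
```

```bash
python3 -m creep '[{"translation":[25,-20,20],"roll":0,"gripper":87},{"translation":[50,-40,40],"roll":0,"gripper":87},{"translation":[75,-60,60],"roll":0,"gripper":87},{"translation":[105,-83,80],"roll":0,"gripper":87},{"translation":[105,-83,100],"roll":0,"gripper":87}]'
python3 -m creep '[{"translation":[0,0,30],"roll":0,"gripper":70},{"translation":[0,0,60],"roll":0,"gripper":70},{"translation":[0,0,75],"roll":0,"gripper":60},{"translation":[0,0,75],"roll":0,"gripper":60}]'
python3 - <<'E'
from h import *
to([.4985,.364,.066],41)
t=viewer.camera("top");s=viewer.camera("side")
rs=lambda i,x,y,w,h,W,H:cv2.resize(i[y:y+h,x:x+w],(W,H),interpolation=cv2.INTER_CUBIC)
cv2.imwrite("pics/c3.png",np.hstack([rs(t,190,150,60,60,400,400),rs(s,275,125,60,60,400,400)]))
E
```

```text
time: 3.45
position: [0.5014, 0.368, 0.1999]
tool_rot: [0.936, 0.353, 0.003, -0.002]
ft_force: [0.8, -0.4, -0.2]
grip_width: 0.0865
grip_force: 0.0
time: 3.78
position: [0.4968, 0.3606, 0.1213]
tool_rot: [0.936, 0.352, -0.004, 0.0]
ft_force: [-0.9, 0.1, -0.6]
grip_width: 0.0679
grip_force: 0.0
shift [ 4.  -1.3 55.2] yaw 41.2 roll 0.16159975867498133 q6 1.3
```

View pics/c3.png

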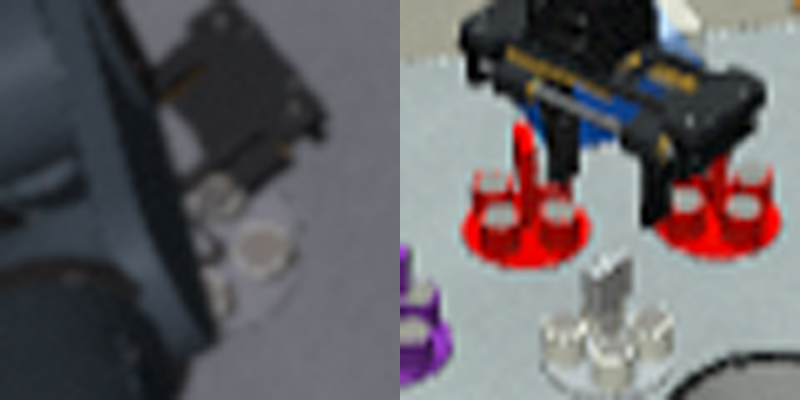

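The rack's tab at (608,285) in the side crop is centred between the fingers at 560 and 655. Next I descend and grip.

```bash
python3 -m creep '[{"translation":[2,-1,20],"roll":0,"gripper":60},{"translation":[3,-1,40],"roll":0,"gripper":60},{"translation":[3,-1,55],"roll":0,"gripper":60},{"translation":[3,-1,55],"roll":0,"gripper":60},{"translation":[3,-1,55],"roll":0,"gripper":25}]' 25
python3 -m creep '[{"translation":[0,0,0],"roll":0,"gripper":0},{"translation":[0,0,0],"roll":0,"gripper":0},{"translation":[0,0,0],"roll":0,"gripper":0},{"translation":[0,0,0],"roll":0,"gripper":0},{"translation":[0,0,0],"roll":0,"gripper":0}]' 25
python3 -m creep '[{"translation":[0,0,0],"roll":0,"gripper":0},{"translation":[0,0,0],"roll":0,"gripper":0},{"translation":[0,0,-10],"roll":0,"gripper":0},{"translation":[0,0,-20],"roll":0,"gripper":0},{"translation":[0,0,-30],"roll":0,"gripper":0}]' 25
```

```text
time: 4.3
position: [0.5022, 0.3649, 0.0718]
tool_rot: [0.936, 0.351, 0.001, -0.0]
ft_force: [0.2, 0.4, 0.4]
grip_width: 0.058
grip_force: 0.0
time: 4.72
position: [0.5017, 0.3648, 0.0713]
tool_rot: [0.936, 0.351, 0.001, -0.0]
ft_force: [0.2, -1.6, 0.1]
grip_width: 0.0278
grip_force: 0.0
time: 5.13
position: [0.5016, 0.3647, 0.1017]
tool_rot: [0.936, 0.351, 0.0, -0.0]
ft_force: [0.2, -0.3, 1.1]
grip_width: 0.0014
grip_force: 0.0
```

Run:
```python
from h import *
t=viewer.camera("top");s=viewer.camera("side")
rs=lambda i,x,y,w,h,W,H:cv2.resize(i[y:y+h,x:x+w],(W,H),interpolation=cv2.INTER_CUBIC)
cv2.imwrite("pics/c4.png",np.hstack([rs(t,195,155,50,50,400,400),rs(s,280,130,55,55,400,400)]))
print(viewer.recognise("side","mould_rack"))
o=telemetry.get_obs();print(o['position'],o['grip_width'],proj("side",o['position']))
```

```text
[{'bbox': [300.9, 163.4, 14.4, 26.1], 'p': 0.86}, {'bbox': [261.3, 158.8, 21.0, 24.3], 'p': 0.82}, {'bbox': [243.2, 149.1, 18.8, 23.3], 'p': 0.82}, {'bbox': [279.6, 284.1, 15.5, 18.8], 'p': 0.59}, {'bbox': [316.6, 148.4, 15.4, 15.3], 'p': 0.56}, {'bbox': [283.0, 145.4, 18.7, 22.4], 'p': 0.48}]
[0.50249494 0.3651889  0.10236548] 0.00031229785017230534 [[307.01330853 160.22285955]]
```

View pics/c4.png

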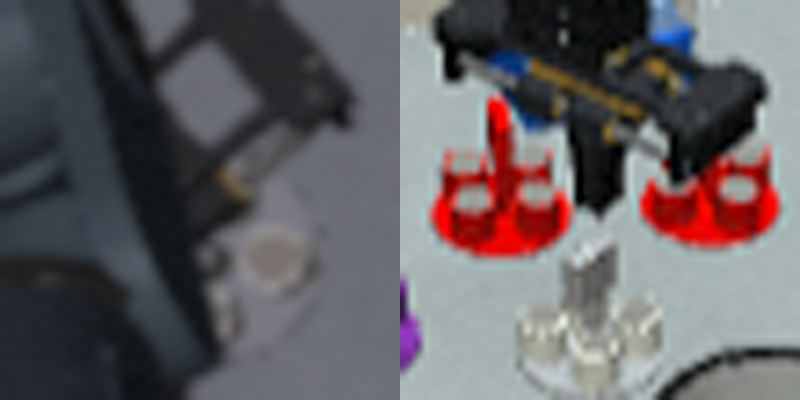

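Run:
```python
from h import *
o=telemetry.get_obs();p=o['position'];print(o['q'],R.from_quat(o['tool_rot']).as_matrix().round(3))
for dz in(0,-.019,.05):
    q=p+[0,0,dz];print(dz,proj("side",q).round(1),proj("top",q).round(1))
for n in C:
    print(n,ray(n,(320,200))[0], viewer.camera_info(n)['tvec']-C[n]['tvec'])
print("cups->top",proj("top",[.4996,.3669,.031]),proj("side",[.4996,.3669,.031]))
# home-pic fingertip check: tool at start
for X in([.1738,-.6003,.2106],[.1738,-.6003,.1916]):print(proj("side",X).round(1),proj("top",X).round(1))
print(tri((219.5,184.8),(306.2,164.0)), atz("side",(306.2,164),.082),atz("top",(219.5,184.8),.082))
print('side plate ctr', atz("side",(280+192/7.27,130+372/7.27),0))
t=viewer.camera("top");s=viewer.camera("side")
rs=lambda i,x,y,w,h,W,H:cv2.resize(i[y:y+h,x:x+w],(W,H),interpolation=cv2.INTER_LANCZOS4)
cv2.imwrite("pics/c5.png",np.hstack([rs(t,205,165,36,36,400,400),rs(s,290,150,36,36,400,400)]))
```

```text
[ 4.48801578e-01  6.54609057e-01  1.53766103e+00 -8.38344529e-06
  9.45696054e-01  1.30141706e+00] [[ 0.753  0.658  0.003]
 [ 0.658 -0.753  0.002]
 [ 0.003  0.001 -1.   ]]
0 [[307.  160.2]] [[216.1 182.2]]
-0.019 [[307.  163.7]] [[217.5 183. ]]
0.05 [[307.1 150.8]] [[212.5 179.8]]
side [ 0.17432859 -1.36979755  1.40301631] [0. 0. 0.]
top [0.28296786 0.00572735 1.55037629] [0. 0. 0.]
cups->top [[220.42217372 186.07851128]] [[306.23907037 173.08367599]]
[[252.7 351. ]] [[517.5 289.1]]
[[253.2 354.9]] [[514.7 288.5]]
[0.4965 0.3564 0.0891] [0.4991 0.3658 0.082 ] [0.4967 0.3582 0.082 ]
side plate ctr [0.4971 0.3485 0.    ]
```

View pics/c5.png

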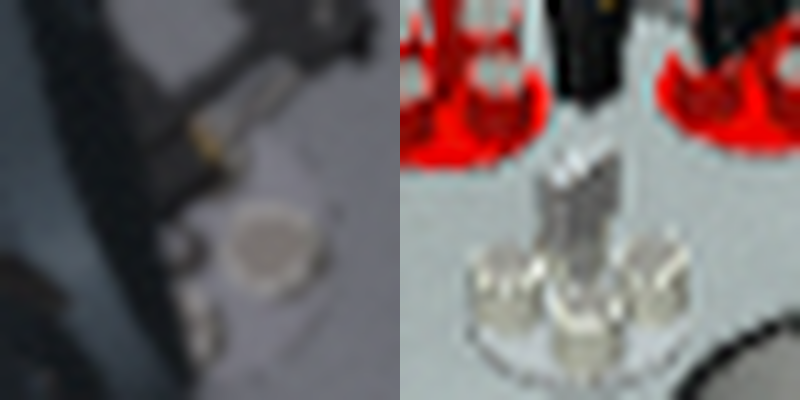

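Run:
```python
from h import *
f=400/36
S=lambda a,b:(290+(a-400)/f-.5,150+b/f-.5);T=lambda a,b:(205+a/f-.5,165+b/f-.5)
for p in((505,262),(655,252),(585,308)):print("cup side",atz("side",S(*p),.031))
print("cup top R",atz("top",T(272,245),.031))
print("plate bottom side",atz("side",S(581,388),0),"L",atz("side",S(468,330),.005),"R",atz("side",S(697,320),.005))
print("plate top img right edge",atz("top",T(350,300),.005))
# other references: red racks on both cams cup/plate centres from bboxes
for n in("top","side"):
  print(n,[(np.round(d['bbox'],0),round(d['p'],2)) for d in viewer.recognise(n,"wash_bottle")][:1],[(np.round(d['bbox'],0),round(d['p'],2)) for d in viewer.recognise(n,"dish_stack")][:1])
```

```text
cup side [0.4678 0.3726 0.031 ]
cup side [0.5279 0.3685 0.031 ]
cup side [0.4938 0.3379 0.031 ]
cup top R [0.4985 0.3364 0.031 ]
plate bottom side [0.4902 0.3265 0.    ] L [0.4512 0.3646 0.005 ] R [0.5427 0.3547 0.005 ]
plate top img right edge [0.4846 0.3158 0.005 ]
top [(array([211., 122.,  25.,  20.]), 0.76)] [(array([393., 234.,  18.,  17.]), 0.78)]
side [(array([340., 142.,  16.,  37.]), 0.62)] [(array([279., 285.,  17.,  17.]), 0.85)]
```

```bash
python3 -m creep '[{"translation":[0,0,0],"roll":0,"gripper":50},{"translation":[0,0,0],"roll":0,"gripper":50},{"translation":[0,0,0],"roll":0,"gripper":50},{"translation":[0,0,0],"roll":0,"gripper":50},{"translation":[0,0,0],"roll":0,"gripper":50}]' 25
python3 -m creep '[{"translation":[0,0,0],"roll":0,"gripper":50},{"translation":[0,0,0],"roll":0,"gripper":50},{"translation":[-1,-3,12],"roll":0,"gripper":50},{"translation":[-1,-3,24],"roll":0,"gripper":50},{"translation":[-1,-3,36],"roll":0,"gripper":50}]' 25
for i in 1 2 3; do python3 -m creep '[{"translation":[0,0,0],"roll":0,"gripper":0},{"translation":[0,0,0],"roll":0,"gripper":0},{"translation":[0,0,0],"roll":0,"gripper":0}]' 25; done
```

```text
time: 6.0
position: [0.5014, 0.3646, 0.1005]
tool_rot: [0.936, 0.351, -0.0, 0.0]
ft_force: [0.0, -0.6, -0.4]
grip_width: 0.0261
grip_force: 0.0
time: 6.42
position: [0.4986, 0.3662, 0.0639]
tool_rot: [0.936, 0.352, 0.0, 0.0]
ft_force: [1.1, -0.4, -0.6]
grip_width: 0.0491
grip_force: 0.0
time: 6.67
position: [0.4988, 0.3662, 0.0644]
tool_rot: [0.936, 0.351, -0.0, 0.0]
ft_force: [1.0, 0.1, -0.5]
grip_width: 0.0372
grip_force: 0.0
time: 6.92
position: [0.4991, 0.3664, 0.0651]
tool_rot: [0.936, 0.351, 0.001, -0.0]
ft_force: [0.7, -0.0, -0.0]
grip_width: 0.0178
grip_force: 0.0
time: 7.17
position: [0.4983, 0.3665, 0.0648]
tool_rot: [0.936, 0.351, -0.0, -0.0]
ft_force: [-2.1, 1.3, 1.5]
grip_width: 0.0117
grip_force: 25.0
```

```bash
python3 -m creep '[{"translation":[0,0,-15],"roll":0,"gripper":0},{"translation":[0,0,-40],"roll":0,"gripper":0},{"translation":[0,0,-70],"roll":0,"gripper":0},{"translation":[0,0,-100],"roll":0,"gripper":0},{"translation":[0,0,-130],"roll":0,"gripper":0}]' 25
python3 -m creep '[{"translation":[-5,10,-20],"roll":5,"gripper":0},{"translation":[-16,31,-40],"roll":11,"gripper":0},{"translation":[-28,54,-50],"roll":17,"gripper":0},{"translation":[-39,76,-55],"roll":23,"gripper":0},{"translation":[-50,98,-55],"roll":29,"gripper":0}]' 25
python3 - <<'E'
from h import *
to([.558,.130,.25],0)
E
```

```text
time: 7.58
position: [0.4979, 0.3655, 0.1947]
tool_rot: [0.936, 0.351, -0.001, 0.0]
ft_force: [0.7, 0.8, -4.3]
grip_width: 0.0114
grip_force: 25.0
time: 8.0
position: [0.526, 0.2584, 0.2506]
tool_rot: [0.995, 0.104, 0.001, 0.0]
ft_force: [0.3, -0.1, -3.4]
grip_width: 0.0111
grip_force: 25.0
shift [  4.9 132.3   0.7] yaw 11.9 roll 11.883181623188847 q6 1.63
```

```bash
python3 -m creep '[{"translation":[1,26,0],"roll":3,"gripper":0},{"translation":[2,52,0],"roll":6,"gripper":0},{"translation":[3,80,0],"roll":9,"gripper":0},{"translation":[4,108,0],"roll":12,"gripper":0},{"translation":[5,132,0],"roll":12,"gripper":0}]' 25
python3 -m creep '[{"translation":[0,0,0],"roll":0,"gripper":0},{"translation":[0,0,0],"roll":0,"gripper":0}]' 25
python3 - <<'E'
from h import *
to([.558,.130,.102],0)
s=viewer.camera("side");t=viewer.camera("top")
rs=lambda i,x,y,w,h,W,H:cv2.resize(i[y:y+h,x:x+w],(W,H),interpolation=cv2.INTER_CUBIC)
cv2.imwrite("pics/c6.png",np.hstack([rs(t,250,100,80,100,400,500),rs(s,290,110,80,100,400,500)]))
E
```

```text
time: 8.42
position: [0.5577, 0.1293, 0.2486]
tool_rot: [1.0, 0.0, -0.001, 0.001]
ft_force: [-0.8, 0.5, -4.5]
grip_width: 0.0115
grip_force: 25.0
time: 8.58
position: [0.5579, 0.13, 0.2487]
tool_rot: [1.0, -0.0, -0.001, 0.0]
ft_force: [0.4, -0.3, -3.0]
grip_width: 0.0116
grip_force: 25.0
shift [ 4.000e-01 -1.000e-01  1.467e+02] yaw -0.0 roll -0.01912166991826325 q6 1.61
```

View pics/c6.png

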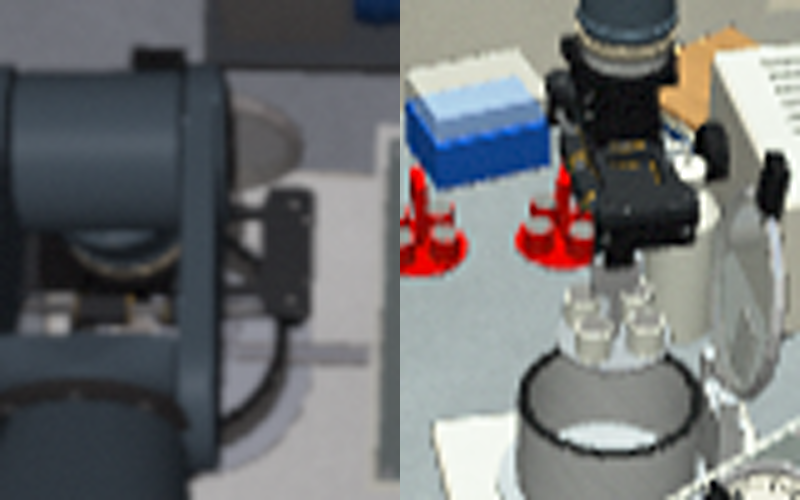

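```bash
python3 -m creep '[{"translation":[0,0,12],"roll":0,"gripper":0},{"translation":[0,0,27],"roll":0,"gripper":0},{"translation":[0,0,42],"roll":0,"gripper":0},{"translation":[0,0,57],"roll":0,"gripper":0},{"translation":[0,0,72],"roll":0,"gripper":0}]' 25
python3 -m creep '[{"translation":[0,0,15],"roll":0,"gripper":0},{"translation":[0,0,30],"roll":0,"gripper":0},{"translation":[0,0,45],"roll":0,"gripper":0},{"translation":[0,0,58],"roll":0,"gripper":0},{"translation":[0,0,67],"roll":0,"gripper":0}]' 25
python3 -m creep '[{"translation":[0,0,2],"roll":0,"gripper":0},{"translation":[0,0,4],"roll":0,"gripper":0},{"translation":[0,0,5],"roll":0,"gripper":0},{"translation":[0,0,6],"roll":0,"gripper":0}]' 25
python3 -m creep '[{"translation":[0,0,1],"roll":0,"gripper":0},{"translation":[0,0,2],"roll":0,"gripper":0},{"translation":[0,0,2],"roll":0,"gripper":0}]' 25
```

```text
time: 9.1
position: [0.5575, 0.1329, 0.1768]
tool_rot: [1.0, 0.002, -0.0, -0.0]
ft_force: [0.6, 0.2, -3.4]
grip_width: 0.0115
grip_force: 25.0
time: 9.52
position: [0.557, 0.1328, 0.1091]
tool_rot: [1.0, 0.002, -0.001, -0.0]
ft_force: [-0.6, 0.7, -3.4]
grip_width: 0.0112
grip_force: 25.0
time: 9.85
position: [0.5589, 0.1318, 0.1053]
tool_rot: [1.0, 0.001, 0.001, -0.0]
ft_force: [0.6, 0.4, -4.0]
grip_width: 0.0113
grip_force: 25.0
time: 10.1
position: [0.5583, 0.1315, 0.1028]
tool_rot: [1.0, 0.001, 0.0, -0.0]
ft_force: [0.4, -0.3, -2.7]
grip_width: 0.0113
grip_force: 25.0
```

```bash
for i in 1; do
python3 -m creep '[{"translation":[0,0,1],"roll":0,"gripper":0},{"translation":[0,0,1],"roll":0,"gripper":0}]' 25
python3 -m creep '[{"translation":[0,0,1],"roll":0,"gripper":0},{"translation":[0,0,1],"roll":0,"gripper":0}]' 25
python3 -m creep '[{"translation":[0,0,1],"roll":0,"gripper":0},{"translation":[0,0,1],"roll":0,"gripper":0}]' 25; done | egrep 'pos|ft_'
```

```text
position: [0.5582, 0.1315, 0.1016]
ft_force: [-0.2, -0.5, -3.4]
position: [0.5584, 0.131, 0.1011]
ft_force: [-1.0, -1.9, 1.7]
position: [0.5583, 0.1307, 0.1009]
ft_force: [-2.4, -2.7, 7.3]
```

```bash
python3 -m creep '[{"translation":[0,0,-1],"roll":0,"gripper":40},{"translation":[0,0,-1],"roll":0,"gripper":40},{"translation":[0,0,-1],"roll":0,"gripper":40},{"translation":[0,0,-1],"roll":0,"gripper":40},{"translation":[0,0,-1],"roll":0,"gripper":40}]' 25
python3 -m creep '[{"translation":[0,0,0],"roll":0,"gripper":40},{"translation":[0,0,-10],"roll":0,"gripper":40},{"translation":[0,0,-40],"roll":0,"gripper":40},{"translation":[0,0,-80],"roll":0,"gripper":45},{"translation":[0,0,-120],"roll":0,"gripper":50}]' 25
python3 -m creep '[{"translation":[-30,0,-25],"roll":0,"gripper":60},{"translation":[-60,0,-60],"roll":0,"gripper":60},{"translation":[-90,0,-100],"roll":0,"gripper":60},{"translation":[-100,0,-140],"roll":0,"gripper":60},{"translation":[-100,0,-170],"roll":0,"gripper":60}]' 25
python3 - <<'E'
from h import *
s=viewer.camera("side");t=viewer.camera("top")
rs=lambda i,x,y,w,h,W,H:cv2.resize(i[y:y+h,x:x+w],(W,H),interpolation=cv2.INTER_CUBIC)
cv2.imwrite("pics/c7.png",np.hstack([rs(t,250,100,80,100,400,500),rs(s,290,120,80,100,400,500)]))
for n in("top","side"):print(n,[(np.round(d['bbox'],1),round(d['p'],2)) for d in viewer.recognise(n,"lid_tab")][:2])
to([.671,.13,.315],0)
E
```

```text
time: 11.02
position: [0.5583, 0.1318, 0.1005]
tool_rot: [1.0, 0.001, 0.0, -0.0]
ft_force: [0.6, -0.4, -0.1]
grip_width: 0.0357
grip_force: 0.0
time: 11.43
position: [0.5572, 0.1315, 0.2216]
tool_rot: [1.0, 0.001, -0.001, -0.0]
ft_force: [1.0, -0.9, 1.0]
grip_width: 0.0456
grip_force: 0.0
time: 11.85
position: [0.454, 0.1315, 0.3924]
tool_rot: [1.0, 0.002, -0.001, -0.0]
ft_force: [0.8, 0.6, -0.0]
grip_width: 0.0593
grip_force: 0.0
top [(array([260.9, 108.6,  49.7,  28.9]), 0.7), (array([454.4, 168.6,  29. ,  18.5]), 0.43)]
side [(array([351.6, 141.4,  16.2,  47.1]), 0.94)]
shift [212.3   2.   78.5] yaw 0.2 roll 0.15451053496532552 q6 1.61
```

View pics/c7.png

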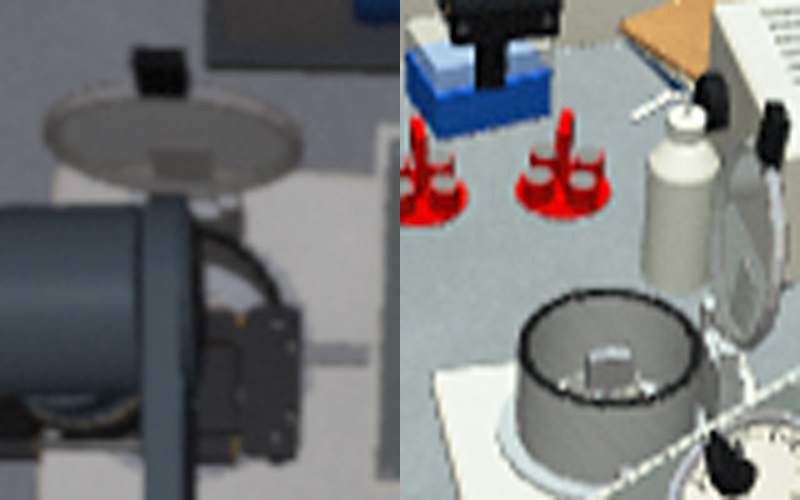

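```bash
python3 -m creep '[{"translation":[35,2,0],"roll":0,"gripper":60},{"translation":[75,2,0],"roll":0,"gripper":60},{"translation":[115,2,0],"roll":0,"gripper":60},{"translation":[155,2,0],"roll":0,"gripper":60},{"translation":[190,2,0],"roll":0,"gripper":60}]' 20
python3 -m creep '[{"translation":[30,0,0],"roll":0,"gripper":60},{"translation":[33,0,0],"roll":0,"gripper":60},{"translation":[33,0,0],"roll":0,"gripper":60}]' 20
python3 - <<'E'
from h import *
print(tri((281.5,113.9),(364.1,146.5)))
to([.677,.13,.311],0)
s=viewer.camera("side")
cv2.imwrite("pics/c8.png",cv2.resize(s[80:200,300:420],(600,600),interpolation=cv2.INTER_CUBIC))
p=telemetry.get_obs()['position'];print(p,proj("side",p))
E
```

```text
time: 12.47
position: [0.6496, 0.1295, 0.3875]
tool_rot: [1.0, 0.001, -0.002, 0.0]
ft_force: [0.4, -0.1, 0.3]
grip_width: 0.0601
grip_force: 0.0
time: 12.72
position: [0.6817, 0.1293, 0.3861]
tool_rot: [1.0, 0.001, -0.003, 0.0]
ft_force: [-0.2, 0.5, -0.0]
grip_width: 0.0602
grip_force: 0.0
[0.6779 0.1298 0.3149]
shift [-4.1 -0.7 75.1] yaw 0.1 roll 0.10361628169538051 q6 1.6
[0.68045415 0.12965406 0.38726072] [[366.65581496 130.08830167]]
```

View pics/c8.png

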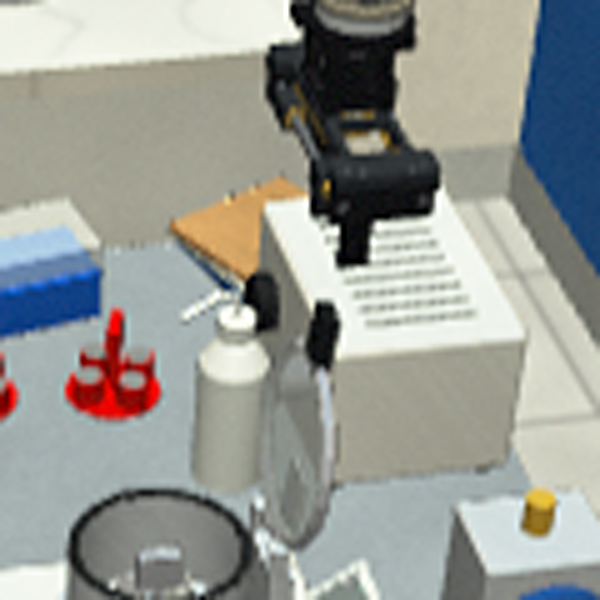

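```bash
python3 -m creep '[{"translation":[-3,-1,25],"roll":0,"gripper":55},{"translation":[-3,-1,50],"roll":0,"gripper":55},{"translation":[-3,-1,66],"roll":0,"gripper":55},{"translation":[-3,-1,74],"roll":0,"gripper":55},{"translation":[-3,-1,74],"roll":0,"gripper":30}]' 20
python3 -m creep '[{"translation":[0,0,0],"roll":0,"gripper":20},{"translation":[0,0,0],"roll":0,"gripper":20},{"translation":[0,0,0],"roll":0,"gripper":20},{"translation":[0,0,0],"roll":0,"gripper":20},{"translation":[0,0,0],"roll":0,"gripper":20}]' 20
```

```text
time: 13.18
position: [0.6754, 0.131, 0.3143]
tool_rot: [1.0, 0.001, -0.003, 0.0]
ft_force: [0.5, 0.3, 0.2]
grip_width: 0.053
grip_force: 0.0
time: 13.6
position: [0.6788, 0.131, 0.3183]
tool_rot: [1.0, 0.001, 0.001, -0.0]
ft_force: [-0.5, 0.3, 3.4]
grip_width: 0.0316
grip_force: 20.0
```

```bash
python3 -m creep '[{"translation":[-15,0,-2],"roll":0,"gripper":20},{"translation":[-35,0,-2.5],"roll":0,"gripper":20},{"translation":[-54,0,-1],"roll":0,"gripper":20},{"translation":[-73,0,2],"roll":0,"gripper":20},{"translation":[-92,0,7.5],"roll":0,"gripper":20}]' 20
python3 -m creep '[{"translation":[-18,0,7],"roll":0,"gripper":20},{"translation":[-36,0,16],"roll":0,"gripper":20},{"translation":[-52,0,26],"roll":0,"gripper":20},{"translation":[-67,0,38.5],"roll":0,"gripper":20},{"translation":[-81,0,52],"roll":0,"gripper":20}]' 20
```

```text
time: 14.02
position: [0.5885, 0.1321, 0.3127]
tool_rot: [1.0, 0.001, 0.005, -0.002]
ft_force: [0.9, 3.4, 9.7]
grip_width: 0.0317
grip_force: 20.0
time: 14.43
position: [0.5019, 0.1332, 0.26]
tool_rot: [1.0, 0.001, -0.001, -0.003]
ft_force: [-9.5, 6.6, 11.9]
grip_width: 0.0318
grip_force: 20.0
```

```bash
python3 -m creep '[{"translation":[-12.5,0,15],"roll":0,"gripper":20},{"translation":[-23.5,-1,31],"roll":0,"gripper":20},{"translation":[-33,-1,48],"roll":0,"gripper":20},{"translation":[-40,-2,66],"roll":0,"gripper":20},{"translation":[-46,-2,84.5],"roll":0,"gripper":20}]' 20
python3 -m creep '[{"translation":[-3,0,14],"roll":0,"gripper":20},{"translation":[-4,0,26],"roll":0,"gripper":20},{"translation":[-5,0,36],"roll":0,"gripper":20},{"translation":[-5,0,41],"roll":0,"gripper":20},{"translation":[-5,0,43],"roll":0,"gripper":20}]' 20
```

```text
time: 14.85
position: [0.4522, 0.1339, 0.1719]
tool_rot: [1.0, 0.001, -0.006, -0.001]
ft_force: [-9.3, 5.1, 4.0]
grip_width: 0.0318
grip_force: 20.0
time: 15.27
position: [0.4452, 0.1339, 0.1275]
tool_rot: [1.0, 0.0, -0.009, -0.001]
ft_force: [-10.0, 6.8, 3.2]
grip_width: 0.0318
grip_force: 20.0
```

```bash
python3 -m creep '[{"translation":[3,-2,1],"roll":0,"gripper":20},{"translation":[3,-2,3],"roll":0,"gripper":20},{"translation":[3,-2,4],"roll":0,"gripper":20},{"translation":[3,-2,4],"roll":0,"gripper":20}]' 20
python3 -m creep '[{"translation":[0,0,0],"roll":0,"gripper":60},{"translation":[0,0,0],"roll":0,"gripper":60},{"translation":[0,0,0],"roll":0,"gripper":60},{"translation":[0,0,0],"roll":0,"gripper":60},{"translation":[0,0,0],"roll":0,"gripper":60}]' 20
python3 -m creep '[{"translation":[0,0,-20],"roll":0,"gripper":40},{"translation":[0,0,-50],"roll":0,"gripper":0},{"translation":[20,0,-60],"roll":0,"gripper":0},{"translation":[40,0,-60],"roll":0,"gripper":0},{"translation":[50,0,-60],"roll":0,"gripper":0}]' 20
python3 -m creep '[{"translation":[0,0,0],"roll":0,"gripper":0},{"translation":[0,0,0],"roll":0,"gripper":0},{"translation":[0,0,0],"roll":0,"gripper":0},{"translation":[0,0,0],"roll":0,"gripper":0},{"translation":[0,0,0],"roll":0,"gripper":0}]' 20
```

```text
time: 15.6
position: [0.4452, 0.134, 0.1232]
tool_rot: [1.0, 0.001, -0.013, 0.001]
ft_force: [-14.1, -0.0, -1.1]
grip_width: 0.0317
grip_force: 20.0
time: 16.02
position: [0.4585, 0.1342, 0.126]
tool_rot: [1.0, 0.001, 0.001, -0.0]
ft_force: [0.4, 0.9, 0.9]
grip_width: 0.0561
grip_force: 0.0
time: 16.43
position: [0.511, 0.1344, 0.1874]
tool_rot: [1.0, 0.001, 0.003, -0.0]
ft_force: [0.2, -0.6, 0.4]
grip_width: 0.0346
grip_force: 0.0
time: 16.85
position: [0.5058, 0.1344, 0.1851]
tool_rot: [1.0, 0.001, -0.001, 0.0]
ft_force: [0.1, 0.1, 0.2]
grip_width: 0.0039
grip_force: 0.0
```

```bash
python3 -m creep '[{"translation":[0,0,10],"roll":0,"gripper":0},{"translation":[0,0,20],"roll":0,"gripper":0},{"translation":[0,0,26],"roll":0,"gripper":0},{"translation":[0,0,29],"roll":0,"gripper":0},{"translation":[0,0,31],"roll":0,"gripper":0}]' 20
python3 -m creep '[{"translation":[0,0,1],"roll":0,"gripper":0},{"translation":[0,0,2],"roll":0,"gripper":0},{"translation":[0,0,2],"roll":0,"gripper":0}]' 20
python3 -m creep '[{"translation":[0,0,1],"roll":0,"gripper":0},{"translation":[0,0,2],"roll":0,"gripper":0},{"translation":[0,0,2],"roll":0,"gripper":0}]' 20
```

```text
time: 17.27
position: [0.5065, 0.1344, 0.1534]
tool_rot: [1.0, 0.001, -0.001, 0.0]
ft_force: [0.9, -0.2, 0.1]
grip_width: 0.001
grip_force: 0.0
time: 17.52
position: [0.5073, 0.1344, 0.1526]
tool_rot: [1.0, 0.001, 0.0, 0.0]
ft_force: [1.3, -0.2, 0.8]
grip_width: 0.0005
grip_force: 0.0
time: 17.77
position: [0.5072, 0.1344, 0.1506]
tool_rot: [1.0, 0.001, 0.0, -0.0]
ft_force: [-0.7, 0.4, 0.3]
grip_width: 0.0006
grip_force: 0.0
```

```bash
for i in 1; do
python3 -m creep '[{"translation":[0,0,1],"roll":0,"gripper":0},{"translation":[0,0,2],"roll":0,"gripper":0},{"translation":[0,0,2],"roll":0,"gripper":0}]' 20
python3 -m creep '[{"translation":[0,0,1],"roll":0,"gripper":0},{"translation":[0,0,2],"roll":0,"gripper":0},{"translation":[0,0,2],"roll":0,"gripper":0}]' 20
python3 -m creep '[{"translation":[0,0,1],"roll":0,"gripper":0},{"translation":[0,0,2],"roll":0,"gripper":0},{"translation":[0,0,2],"roll":0,"gripper":0}]' 20
done | egrep 'pos|ft'
```

```text
position: [0.507, 0.1344, 0.1484]
ft_force: [-0.4, -0.2, -1.0]
position: [0.507, 0.1344, 0.1463]
ft_force: [0.3, -0.6, -0.1]
position: [0.507, 0.1344, 0.1443]
ft_force: [-0.7, -0.1, 1.1]
```

```bash
for i in 1; do
python3 -m creep '[{"translation":[0,0,1],"roll":0,"gripper":0},{"translation":[0,0,2],"roll":0,"gripper":0},{"translation":[0,0,2],"roll":0,"gripper":0}]' 20
python3 -m creep '[{"translation":[0,0,1],"roll":0,"gripper":0},{"translation":[0,0,2],"roll":0,"gripper":0},{"translation":[0,0,2],"roll":0,"gripper":0}]' 20
done | egrep 'pos|ft'
python3 - <<'E'
from h import *
for n in("top","side"):
  viewer.camera(n)
  for k in("lid","lid_tab"):print(n,k,[(np.round(d['bbox'],1),round(d['p'],2)) for d in viewer.recognise(n,k)][:2])
for X in([.454,.13,.129],[.434,.13,.129],[.646,.13,.12],[.561,.05,.13],[.561,.21,.13]):print(X,proj("top",X).round(1),proj("side",X).round(1))
E
```

```text
position: [0.507, 0.1344, 0.1423]
ft_force: [0.5, -0.0, 0.0]
position: [0.507, 0.1344, 0.1404]
ft_force: [1.0, -0.3, 0.2]
top lid [(array([275.8, 136.7,  35.6,  41.9]), 0.83)]
top lid_tab [(array([273.7, 137.1,  35.6,  42.6]), 0.87)]
side lid [(array([298.1, 173.1,  56.5,  30.4]), 0.55)]
side lid_tab [(array([301.8, 174.9,  54.9,  27. ]), 0.85)]
[0.454, 0.13, 0.129] [[284.2 196.8]] [[305.9 191. ]]
[0.434, 0.13, 0.129] [[284.1 202.8]] [[300.9 191.6]]
[0.646, 0.13, 0.12] [[286.3 141.2]] [[352.9 187.3]]
[0.561, 0.05, 0.13] [[309.1 165.6]] [[336.9 200.7]]
[0.561, 0.21, 0.13] [[261.4 164.6]] [[328.  175.5]]
```

```bash
for i in 1; do
python3 -m creep '[{"translation":[0,0,1],"roll":0,"gripper":0},{"translation":[0,0,2],"roll":0,"gripper":0},{"translation":[0,0,2],"roll":0,"gripper":0}]' 20
python3 -m creep '[{"translation":[0,0,1],"roll":0,"gripper":0},{"translation":[0,0,2],"roll":0,"gripper":0},{"translation":[0,0,2],"roll":0,"gripper":0}]' 20
python3 -m creep '[{"translation":[0,0,1],"roll":0,"gripper":0},{"translation":[0,0,2],"roll":0,"gripper":0},{"translation":[0,0,2],"roll":0,"gripper":0}]' 20
done | egrep 'pos|ft'
python3 - <<'E'
from h import *
s=viewer.camera("side");t=viewer.camera("top")
rs=lambda i,x,y,w,h,W,H:cv2.resize(i[y:y+h,x:x+w],(W,H),interpolation=cv2.INTER_CUBIC)
cv2.imwrite("pics/c9.png",np.hstack([rs(t,325,120,60,75,400,500),rs(s,285,140,80,100,400,500)]))
E
```

```text
position: [0.507, 0.1344, 0.1384]
ft_force: [0.5, -0.5, -0.2]
position: [0.507, 0.1344, 0.1363]
ft_force: [0.1, -0.4, -0.3]
position: [0.507, 0.1344, 0.1343]
ft_force: [-0.9, -0.2, 0.4]
```

View pics/c9.png

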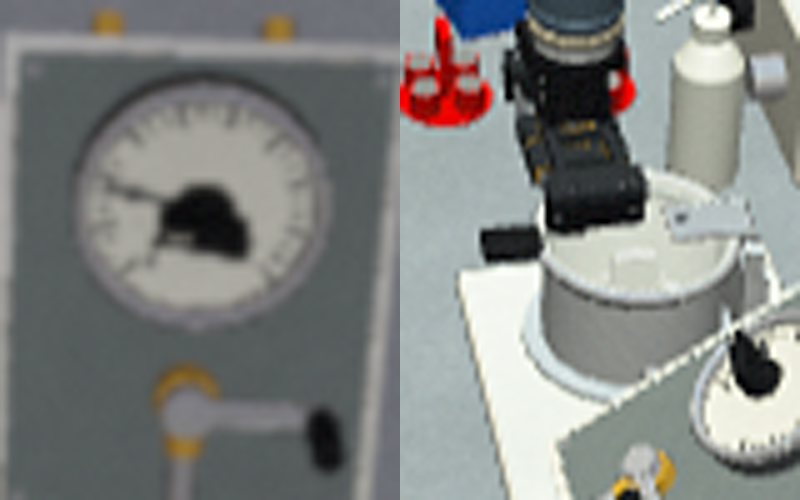

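```bash
for i in 1; do
python3 -m creep '[{"translation":[0,0,1],"roll":0,"gripper":0},{"translation":[0,0,2],"roll":0,"gripper":0},{"translation":[0,0,2],"roll":0,"gripper":0}]' 20
python3 -m creep '[{"translation":[0,0,1],"roll":0,"gripper":0},{"translation":[0,0,2],"roll":0,"gripper":0},{"translation":[0,0,2],"roll":0,"gripper":0}]' 20
python3 -m creep '[{"translation":[0,0,1],"roll":0,"gripper":0},{"translation":[0,0,2],"roll":0,"gripper":0},{"translation":[0,0,2],"roll":0,"gripper":0}]' 20
done | egrep 'pos|ft'
```

```text
position: [0.5071, 0.1344, 0.1324]
ft_force: [0.6, 0.3, -0.6]
position: [0.5071, 0.1344, 0.1304]
ft_force: [0.2, 0.3, -0.6]
position: [0.507, 0.1344, 0.1284]
ft_force: [-0.0, -1.2, -0.1]
```

```bash
for i in 1; do
python3 -m creep '[{"translation":[0,0,1],"roll":0,"gripper":0},{"translation":[0,0,2],"roll":0,"gripper":0},{"translation":[0,0,2],"roll":0,"gripper":0}]' 20
python3 -m creep '[{"translation":[0,0,1],"roll":0,"gripper":0},{"translation":[0,0,2],"roll":0,"gripper":0},{"translation":[0,0,2],"roll":0,"gripper":0}]' 20
python3 -m creep '[{"translation":[0,0,1],"roll":0,"gripper":0},{"translation":[0,0,2],"roll":0,"gripper":0},{"translation":[0,0,2],"roll":0,"gripper":0}]' 20
done | egrep 'pos|ft'
python3 - <<'E'
from h import *
o=telemetry.get_obs();print(o)
E
```

```text
position: [0.507, 0.1344, 0.1265]
ft_force: [-0.9, 0.3, 0.0]
position: [0.5071, 0.1344, 0.1263]
ft_force: [-3.6, -1.0, 12.9]
position: [0.5072, 0.1344, 0.1261]
ft_force: [-7.2, -1.3, 26.4]
{'time': 21.6667, 'q': array([ 4.61035842e-02,  5.15917776e-01,  1.76585418e+00, -4.34963906e-04,
        8.58611473e-01,  1.61412870e+00]), 'joint_velocities': array([ 2.73782241e-04, -3.88589697e-04,  2.09388654e-03, -7.30390590e-05,
       -3.74590551e-03,  8.49791923e-04]), 'joint_torque': array([-5.39126806e-01, -2.54231250e+01, -1.12758645e+01,  1.50446584e-01,
       -2.30543219e+00, -3.76494048e-03]), 'position': array([0.50715064, 0.13441148, 0.12613489]), 'tool_rot': array([9.99998637e-01, 1.52762677e-03, 6.11371337e-04, 1.37513086e-04]), 'ft_force': array([-7.19432238, -1.32200811, 26.38906125]), 'moment': array([-0.1254443 ,  1.33048883, -0.04935519]), 'grip_force': 13.502073492854834, 'grip_width': 0.0003661654661455782}
```

```bash
python3 -m creep '[{"translation":[0,0,-5],"roll":0,"gripper":0},{"translation":[0,0,-35],"roll":0,"gripper":20},{"translation":[0,0,-75],"roll":0,"gripper":40},{"translation":[0,0,-115],"roll":0,"gripper":45},{"translation":[0,0,-155],"roll":0,"gripper":45}]' 10
python3 - <<'E'
from h import *
W=tri((354.65,149.5),(358.25,217));n=np.array([-.5736,0,.8192]);s=np.array([.8192,0,.5736]);print("W",W)
# panel-plane check: z of panel + 30 along normal at W
xp=W[0]+.03*.5736;print("panel z",.045+(xp-.4688)*.7+.03*.8192)
W2=W.copy()
for name,d in(("top",.04),("grip",.028)):
    G=W+d*n;print(name,G.round(4),proj("top",G).round(1),proj("side",G).round(1))
im={"top":viewer.camera("top"),"side":viewer.camera("side")}
# dark pixels (knob) within dial, minus prediction: model knob silhouette fit over W shift & angle
def sil(n_,X,a,shape):
    y=np.array([0,1.,0]);u=np.cos(a)*y+np.sin(a)*s;v=np.cross(n,u)
    m=np.zeros(shape,np.uint8)
    pts=[X+u*i+v*j+n*k for i in(-.022,.022) for j in(-.0065,.0065) for k in(.006,.04)]
    cv2.fillConvexPoly(m,cv2.convexHull((proj(n_,pts)*16).astype(np.int32)),1,shift=4)
    t=np.linspace(0,6.28,24);ds=[X+.017*(np.cos(q)*u+np.sin(q)*v)+n*k for q in t for k in(0,.008)]
    cv2.fillConvexPoly(m,cv2.convexHull((proj(n_,ds)*16).astype(np.int32)),1,shift=4)
    return m
obs={}
for k,i in im.items():
    d=(i.max(2)<70).astype(np.uint8);c=proj(k,W+.02*n)[0].astype(int);w=np.zeros_like(d);cv2.circle(w,tuple(int(z) for z in c),15,1,-1);obs[k]=(cv2.resize(d*w,None,fx=4,fy=4,interpolation=cv2.INTER_LINEAR));print(k,(d*w).sum())
best=[]
for a in np.radians(np.arange(-10,40,5)):
  for dx in np.arange(-.012,.013,.004):
    for dy in np.arange(-.008,.009,.004):
      X=W+[dx*.8192,dy,dx*.5736];sc=0
      for k in im:
        d=obs[k][::4,::4];m=sil(k,X,a,d.shape);sc+=np.logical_and(m,d).sum()/np.logical_or(m,d).sum()
      best.append((sc,np.degrees(a),X.round(4)))
best.sort(key=lambda b:-b[0]);print(*best[:6],sep='\n')
E
```

```text
time: 22.08
position: [0.5068, 0.1343, 0.279]
tool_rot: [1.0, 0.001, -0.0, 0.0]
ft_force: [1.3, 0.0, -0.2]
grip_width: 0.0193
grip_force: 0.0
W [ 0.6063 -0.099   0.1736]
panel z 0.17787159999999996
top [ 0.5834 -0.099   0.2064] [[355.3 155.1]] [[353.5 210.8]]
grip [ 0.5902 -0.099   0.1965] [[355.  153.6]] [[355.1 212.6]]
top 97
side 83
(np.float64(1.1287175452399687), np.float64(-5.0), array([ 0.603 , -0.095 ,  0.1713]))
(np.float64(1.1272745253164556), np.float64(10.0), array([ 0.6063, -0.099 ,  0.1736]))
(np.float64(1.122140127388535), np.float64(0.0), array([ 0.603 , -0.095 ,  0.1713]))
(np.float64(1.1220614828209765), np.float64(5.0), array([ 0.603 , -0.095 ,  0.1713]))
(np.float64(1.122048015678589), np.float64(5.0), array([ 0.603 , -0.099 ,  0.1713]))
(np.float64(1.1135398571704305), np.float64(10.0), array([ 0.603 , -0.099 ,  0.1713]))
```

```bash
python3 -m creep '[{"translation":[8,23,0],"roll":-7,"gripper":45},{"translation":[16,46,0],"roll":-14,"gripper":45},{"translation":[24,70,0],"roll":-21,"gripper":45},{"translation":[32,94,0],"roll":-28,"gripper":45},{"translation":[41,117,0],"roll":-35,"gripper":45}]' 10
python3 -m creep '[{"translation":[-7,24,0],"roll":-7,"gripper":45},{"translation":[-14,48,0],"roll":-14,"gripper":45},{"translation":[-21,72,0],"roll":-21,"gripper":45},{"translation":[-28,96,0],"roll":-28,"gripper":45},{"translation":[-33,118,0],"roll":-35,"gripper":45}]' 10
python3 -m creep '[{"translation":[0,0,0],"roll":-7,"gripper":40},{"translation":[0,0,0],"roll":-13,"gripper":40},{"translation":[0,0,0],"roll":-13,"gripper":40}]' 10
python3 - <<'E'
from h import *
to([.589,-.099,.22],83)
E
```

```text
time: 22.6
position: [0.5483, 0.0164, 0.2766]
tool_rot: [0.952, 0.305, -0.0, -0.0]
ft_force: [-0.1, 0.6, 0.2]
grip_width: 0.0444
grip_force: 0.0
time: 23.02
position: [0.5894, -0.0995, 0.2764]
tool_rot: [0.817, 0.577, -0.0, -0.0]
ft_force: [0.3, 0.2, 0.5]
grip_width: 0.0449
grip_force: 0.0
time: 23.27
position: [0.5891, -0.0986, 0.2762]
tool_rot: [0.748, 0.664, -0.0, -0.001]
ft_force: [0.3, 1.3, -0.9]
grip_width: 0.0403
grip_force: 0.0
shift [-0.4  0.1 56.2] yaw 83.2 roll 0.1804053897352702 q6 -0.23
```

```bash
python3 -m creep '[{"translation":[0,0,15],"roll":0,"gripper":40},{"translation":[0,0,30],"roll":0,"gripper":40},{"translation":[0,0,45],"roll":0,"gripper":40},{"translation":[0,0,55],"roll":0,"gripper":40},{"translation":[0,0,60],"roll":0,"gripper":40}]' 8
for i in 1; do
python3 -m creep '[{"translation":[0,0,3],"roll":0,"gripper":40},{"translation":[0,0,5],"roll":0,"gripper":40},{"translation":[0,0,5],"roll":0,"gripper":40}]' 8
python3 -m creep '[{"translation":[0,0,3],"roll":0,"gripper":40},{"translation":[0,0,5],"roll":0,"gripper":40},{"translation":[0,0,5],"roll":0,"gripper":40}]' 8
python3 -m creep '[{"translation":[0,0,2],"roll":0,"gripper":40},{"translation":[0,0,3],"roll":0,"gripper":40},{"translation":[0,0,3],"roll":0,"gripper":40}]' 8
python3 -m creep '[{"translation":[0,0,2],"roll":0,"gripper":40},{"translation":[0,0,3],"roll":0,"gripper":40},{"translation":[0,0,3],"roll":0,"gripper":40}]' 8
python3 -m creep '[{"translation":[0,0,2],"roll":0,"gripper":40},{"translation":[0,0,3],"roll":0,"gripper":40},{"translation":[0,0,3],"roll":0,"gripper":40}]' 8
done | egrep 'pos|ft'
```

```text
time: 23.68
position: [0.5883, -0.0974, 0.2154]
tool_rot: [0.749, 0.663, -0.001, -0.002]
ft_force: [-0.1, 0.1, -0.1]
grip_width: 0.0396
grip_force: 0.0
position: [0.5896, -0.098, 0.2127]
ft_force: [-0.4, 0.1, 0.2]
position: [0.5893, -0.098, 0.2075]
ft_force: [-0.1, 0.8, -0.0]
position: [0.5893, -0.0979, 0.2044]
ft_force: [0.4, -0.9, 0.0]
position: [0.5892, -0.0979, 0.2012]
ft_force: [0.3, 0.1, -0.4]
position: [0.5892, -0.0979, 0.1982]
ft_force: [-0.4, 0.2, -0.2]
```

```bash
for i in 1; do
python3 -m creep '[{"translation":[0,0,2],"roll":0,"gripper":40},{"translation":[0,0,4],"roll":0,"gripper":40},{"translation":[0,0,4],"roll":0,"gripper":40}]' 8
python3 -m creep '[{"translation":[0,0,2],"roll":0,"gripper":40},{"translation":[0,0,4],"roll":0,"gripper":40},{"translation":[0,0,4],"roll":0,"gripper":40}]' 8
python3 -m creep '[{"translation":[0,0,0],"roll":0,"gripper":10},{"translation":[0,0,0],"roll":0,"gripper":10},{"translation":[0,0,0],"roll":0,"gripper":10},{"translation":[0,0,0],"roll":0,"gripper":10},{"translation":[0,0,0],"roll":0,"gripper":10}]' 8
python3 -m creep '[{"translation":[0,0,0],"roll":0,"gripper":10},{"translation":[0,0,0],"roll":0,"gripper":10}]' 8
done | egrep 'pos|ft|grip'
```

```text
position: [0.5891, -0.0979, 0.194]
ft_force: [-0.6, -0.2, -0.6]
grip_width: 0.0401
grip_force: 0.0
position: [0.5891, -0.0979, 0.19]
ft_force: [-0.3, 0.3, -0.1]
grip_width: 0.04
grip_force: 0.0
position: [0.5831, -0.0971, 0.1901]
ft_force: [-11.7, -0.5, 7.7]
grip_width: 0.0195
grip_force: 7.8
position: [0.5831, -0.0971, 0.1902]
ft_force: [-11.4, -0.4, 6.4]
grip_width: 0.0194
grip_force: 7.7
```

```bash
cat > m.py <<'E'
from h import *
o=telemetry.get_obs();x=R.from_quat(o['tool_rot']).as_matrix()[:,0]
print('yaw',np.degrees(np.arctan2(x[1],x[0])).round(1),'M',o['moment'].round(2),'F',o['ft_force'].round(1),'P',o['position'].round(4),'w',round(o['grip_width'],4),round(o['grip_force'],1))
E
python3 -m creep '[{"translation":[0,-3,0],"roll":0,"gripper":10},{"translation":[0,-6,0],"roll":0,"gripper":10},{"translation":[0,-6,0],"roll":0,"gripper":10}]' 8 >/dev/null; python3 m.py
python3 -m creep '[{"translation":[0,0,0],"roll":-4,"gripper":10},{"translation":[0,0,0],"roll":-8,"gripper":10},{"translation":[0,0,0],"roll":-12,"gripper":10},{"translation":[0,0,0],"roll":-12,"gripper":10}]' 8 >/dev/null; python3 m.py
python3 -m creep '[{"translation":[0,0,0],"roll":-4,"gripper":10},{"translation":[0,0,0],"roll":-8,"gripper":10},{"translation":[0,0,0],"roll":-12,"gripper":10},{"translation":[0,0,0],"roll":-12,"gripper":10}]' 8 >/dev/null; python3 m.py
```

```text
yaw 83.1 M [-0.11  0.34 -0.04] F [-3.  -0.   1.4] P [ 0.5827 -0.0972  0.1906] w 0.0187 7.8
yaw 95.2 M [-0.07  0.6  -0.07] F [-4.3 -0.5  3.6] P [ 0.5825 -0.0972  0.1906] w 0.0184 8.1
yaw 107.2 M [-0.02  0.83 -0.06] F [-4.3 -0.1  4.3] P [ 0.5821 -0.097   0.1908] w 0.0179 8.0
```

```bash
for i in 1; do
python3 -m creep '[{"translation":[0,0,0],"roll":-4,"gripper":10},{"translation":[0,0,0],"roll":-8,"gripper":10},{"translation":[0,0,0],"roll":-12,"gripper":10},{"translation":[0,0,0],"roll":-12,"gripper":10}]' 8 >/dev/null; python3 m.py
python3 -m creep '[{"translation":[0,0,0],"roll":-3,"gripper":10},{"translation":[0,0,0],"roll":-6,"gripper":10},{"translation":[0,0,0],"roll":-6,"gripper":10}]' 8 >/dev/null; python3 m.py
python3 -m creep '[{"translation":[0,0,0],"roll":-3,"gripper":10},{"translation":[0,0,0],"roll":-5,"gripper":10},{"translation":[0,0,0],"roll":-5,"gripper":10}]' 8 >/dev/null; python3 m.py; done
```

```text
yaw 119.2 M [-0.01  1.13 -0.06] F [-6.6 -0.   6.9] P [ 0.5814 -0.0969  0.1911] w 0.0176 8.0
yaw 125.2 M [-0.01  1.25 -0.1 ] F [-8.1 -0.4  8.2] P [ 0.5812 -0.097   0.1912] w 0.0174 8.2
yaw 130.1 M [-0.07  1.27 -0.15] F [-8.1 -0.1  7.1] P [ 0.581  -0.0971  0.1913] w 0.0176 8.2
```

```bash
for i in 1; do
python3 -m creep '[{"translation":[0,0,0],"roll":-3,"gripper":10},{"translation":[0,0,0],"roll":-6,"gripper":10},{"translation":[0,0,0],"roll":-6,"gripper":10}]' 12 >/dev/null; python3 m.py
python3 -m creep '[{"translation":[0,0,0],"roll":-2,"gripper":10},{"translation":[0,0,0],"roll":-4,"gripper":10},{"translation":[0,0,0],"roll":-4,"gripper":10}]' 12 >/dev/null; python3 m.py
done
python3 - <<'E'
from h import *
for n in("top","side"):
    im=viewer.camera(n);cv2.imwrite(f"pics/k_{n}.png",im)
E
```

```text
yaw 136.2 M [-0.07  1.34 -0.09] F [-9.1 -1.2  9.3] P [ 0.5809 -0.0973  0.1915] w 0.0162 12.0
yaw 140.1 M [-0.2   1.49 -0.24] F [-10.   -0.6  10.5] P [ 0.5805 -0.0973  0.1916] w 0.0165 13.0
```

```bash
for i in 1; do
python3 -m creep '[{"translation":[0,-1,0],"roll":-2,"gripper":10},{"translation":[0,-1,0],"roll":-4,"gripper":10},{"translation":[0,-1,0],"roll":-4,"gripper":10}]' 15 >/dev/null; python3 m.py
python3 -m creep '[{"translation":[0,0,0],"roll":-2,"gripper":10},{"translation":[0,0,0],"roll":-4,"gripper":10},{"translation":[0,0,0],"roll":-4,"gripper":10}]' 15 >/dev/null; python3 m.py
done
```

```text
yaw 144.0 M [ 0.25  1.38 -0.45] F [-9.1  1.1 11.3] P [ 0.5801 -0.0974  0.1917] w 0.0166 17.2
yaw 148.0 M [ 0.19  1.52 -0.49] F [-10.3   1.1  11. ] P [ 0.5797 -0.0972  0.1917] w 0.0175 18.9
```

```bash
python3 -m creep '[{"translation":[0,0,0],"roll":0,"gripper":42},{"translation":[0,0,0],"roll":0,"gripper":42},{"translation":[0,0,0],"roll":0,"gripper":42},{"translation":[0,0,0],"roll":0,"gripper":42},{"translation":[0,0,0],"roll":0,"gripper":42}]' 8 | egrep 'ft|grip'
python3 -m creep '[{"translation":[0,0,-15],"roll":0,"gripper":42},{"translation":[0,0,-45],"roll":0,"gripper":42},{"translation":[0,0,-85],"roll":0,"gripper":42},{"translation":[0,0,-120],"roll":0,"gripper":42}]' 8 | egrep 'ft|grip|pos'
python3 - <<'E'
from h import *
to([.40,-.35,.34])
E
```

```text
ft_force: [0.2, -0.8, -0.5]
grip_width: 0.0392
grip_force: 0.0
position: [0.5832, -0.098, 0.3118]
ft_force: [1.7, -0.6, 1.0]
grip_width: 0.0417
grip_force: 0.0
shift [  22.5 -310.8  -28.3] yaw 148.1 roll None q6 -1.37
```

```bash
for i in 1; do
python3 -m creep '[{"translation":[2,-30,-15],"roll":0,"gripper":42},{"translation":[4,-60,-25],"roll":0,"gripper":42},{"translation":[6,-92,-28],"roll":0,"gripper":42},{"translation":[8,-124,-28],"roll":0,"gripper":42},{"translation":[11,-155,-28],"roll":0,"gripper":42}]'
python3 -m creep '[{"translation":[2,-30,0],"roll":0,"gripper":42},{"translation":[4,-60,0],"roll":0,"gripper":42},{"translation":[6,-92,0],"roll":0,"gripper":42},{"translation":[8,-124,0],"roll":0,"gripper":42},{"translation":[11,-155,0],"roll":0,"gripper":42}]'; done | egrep 'pos|ft'
python3 - <<'E'
from h import *
im={"top":viewer.camera("top"),"side":viewer.camera("side")}
old={"top":cv2.imread("pics/top0.png"),"side":cv2.imread("pics/side0.png")}
n=np.array([-.5736,0,.8192]);s=np.array([.8192,0,.5736]);y=np.array([0,1.,0])
def sil(k,X,a):
    u=np.cos(a)*y+np.sin(a)*s;v=np.cross(n,u);m=np.zeros((1600,2560),np.uint8)
    f=lambda P:cv2.fillConvexPoly(m,cv2.convexHull(((proj(k,P)+.5)*64).astype(np.int32)),1,shift=4)
    f([X+u*i+v*j+n*h for i in(-.022,.022) for j in(-.0065,.0065) for h in(.006,.04)])
    f([X+.017*(np.cos(q)*u+np.sin(q)*v)+n*h for q in np.linspace(0,6.28,20) for h in(0,.008)])
    return m
def fit(im,name):
  W=np.array([.606,-.099,.1736]);D={}
  for k in im:
    g=cv2.resize(im[k].max(2),(2560,1600),interpolation=cv2.INTER_CUBIC);c=(proj(k,W+.02*n)[0]*4).astype(int);w=np.zeros_like(g);cv2.circle(w,(int(c[0]),int(c[1])),52,1,-1)
    D[k]=((g<95)&(w>0)); 
  r=[]
  for X in [W+[0,0,0],W+[-.003,.002,-.002],W+[-.003,-.002,-.002],W+[.003,0,.002],W+[-.005,0,-.0035]]:
    for a in range(-85,95,5):
      sc=sum((sil(k,X,np.radians(a))&D[k]).sum()/((sil(k,X,np.radians(a))>0)|D[k]).sum() for k in im)
      r.append((round(float(sc),3),a))
  print(name,sorted(r)[::-1][:6])
fit(old,"before");fit(im,"after")
for k in("top","side"):cv2.imwrite(f"pics/fin_{k}.png",im[k])
# dark-ness of dial along rays from centre (pointer), top view
W=np.array([.606,-.099,.1736])
for nm,I in(("before",old),("after",im)):
  res=[]
  for a in range(-90,95,5):
    u=np.cos(np.radians(a))*y+np.sin(np.radians(a))*s
    P=[W+u*r+n*.003 for r in np.linspace(.026,.044,12)];tot=0
    for k in I:
      q=proj(k,P);v=cv2.remap(I[k].max(2),q[:,0].astype(np.float32),q[:,1].astype(np.float32),cv2.INTER_LINEAR);tot+=v.mean()
    res.append((round(float(tot)),a))
  print(nm,sorted(res)[:6])
for n_ in("top","side"):
  for k in("lid_tab","valve"):print(n_,k,[(np.round(d['bbox'],1),round(d['p'],2)) for d in viewer.recognise(n_,k)][:1])
E
```

```text
position: [0.4916, -0.2253, 0.3393]
ft_force: [-0.8, -0.1, 0.3]
position: [0.4, -0.3514, 0.3387]
ft_force: [0.4, -0.5, -0.5]
before [(1.474, 5), (1.469, 10), (1.448, 15), (1.428, 0), (1.422, 10), (1.417, 15)]
after [(1.432, -40), (1.426, -35), (1.423, -45), (1.388, -50), (1.384, -45), (1.378, -30)]
before [(177, -10), (180, -5), (182, -15), (188, -20), (190, -25), (196, -30)]
after [(165, -35), (166, -40), (173, -45), (179, -30), (186, -25), (187, -50)]
top lid_tab [(array([262.8, 138.8,  46. ,  62.4]), 0.79)]
top valve [(array([349.8, 177.9,  25.3,  10.5]), 0.69)]
side lid_tab [(array([300.4, 174.5,  53.8,  22.9]), 0.93)]
side valve [(array([279.8, 286.8,  15. ,  18.1]), 0.49)]
```

```bash
python3 -c "
from rig import hand_in
print(hand_in())"
```

```text
the job is handed in; nothing more can be done
None
```

I handed the job in; no verdict came back. The mould rack is on the chamber floor, the lid is pressed shut against a hard stop (26 N), and the peak pointer is turned back to where the knob stopped turning. I inferred those last two from force and moment readings and a rough image check, and I neither pushed the valve lever nor knowingly touched the other bench items.

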